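# Ease the pressing boards free: one turn of the screw press

## Task

The glue-up in the bench press has set. Push the press's hand wheel round anticlockwise (seen from above) by its upright handle, with the fingertips only, through exactly one full turn, so that the handle comes back to where it stood, the platen has lifted a little and the boards under it are free. Do not wind it on past that, do not take hold of the handle or force it, and leave the glue bottle, the thread spool and the maul standing as they are.

Things in the scene. Friction and masses are not known exactly. Their poses are not given: they have to be found in the camera images.
- wheel (a joint): angle turned by the hand wheel, rad: 0 at the start of every run wherever the handle then stands, growing anticlockwise seen from above; it is stopped at 0 (clockwise is blocked) and at 9.4. Friction moment about 0.3 N m (about 4 N at the handle), it stays where it is left. Each turn lifts the platen 8 mm.
- platen (a joint): lift of the press's platen, m: 0 at the start (down on the boards), 0.008 after one turn of the wheel; driven by the wheel alone.
- wheel_center (a point): the wheel's axis (vertical) at mid-height of the rim, 180 mm above the table. The steel wheel has a rim of 85 mm mean radius made of 16 mm round bar, three spokes 12 mm thick and a flat hub 40 mm across; apart from the handle nothing of it rises more than 8 mm above this point. The crosshead of the press lies below it, all under 155 mm height. The point's x axis points to the handle.
- handle (a point): centre of the wheel's only handle, a plain black upright grip standing on the rim at the end of one spoke: 22 mm diameter, 52 mm tall, 85 mm from the axis, fixed to the wheel (it does not spin on its own). This point is 36 mm above wheel_center; the grip spans 26 mm below to 26 mm above it. It can stand at any bearing at the start.
- press: the fixed bench screw press, grey painted base 200 x 250 x 22 mm lying on the table, two steel columns 200 mm apart along its y axis, a grey crosshead, a dark steel platen, and two wooden boards 170 x 150 x 15 mm on the base under the platen. Origin at the centre of its underside, straight below the wheel's axis.
- glue_mid (a point): middle of the loose upright white glue bottle, 52 mm diameter, 130 mm tall; its z axis points up along it. Bystander: leave alone.
- spool_mid (a point): middle of the loose upright wooden thread spool, 48 mm diameter, 60 mm tall; its z axis points up along it. Bystander: leave alone.
- maul_mid (a point): middle of the loose wooden maul standing on its head, head 60 mm diameter and 75 mm tall, with a 24 mm handle above it, 150 mm tall in all; its z axis points up along it. Bystander: leave alone.
Mind the look-alikes: they are no part of the job. There is more than one size of the part that bears glue_mid; the job needs the middle-sized. There is more than one size of the part that bears maul_mid; the job needs the larger.

How it is judged:
By the outcome, as a careful person would: the job done as asked, in the order asked, and still so for the second after the job is handed in, with the robot touching nothing.
It also fails if it takes over 64 s, if anything falls off the work surface, if the arm or the gripper's body presses on something with over 40 N, if the wrist force passes 120 N, or if a joint passes its speed limit or range.

## Robot

A 6-joint arm with a two-finger parallel gripper is mounted at the origin on the work surface. World frame = base frame: x ahead of the robot, y to its left, z up, the work surface at z = 0. Lengths are in mm, angles in rad, forces in N, time in s.
With the tool pointing down it reaches from about 300 to 875 mm from the base axis. Payload 6.4 kg.
Tool frame: the origin (TCP) lies midway between the tips of the shut fingers; the grasp point (between the pads) lies 19 mm behind it; z points along the fingers, y is the line along which they close (so a half turn about z gives the same grasp; the last joint's range is limited). The gripper opens to 85 mm and grips with 20 to 120 N. Pads are 22 mm wide; open, the fingers measure 114 mm over their backs; the gripper's body (76 mm by 85 mm) begins 54 mm behind the grasp point. The pads swing forward as they close: fully open they stand 13 mm farther back than shut.
Start: joints at [1.078, 0.181, 1.607, -0, 1.354, -0.206], TCP at [162.646, 551.532, 231.288] pointing down, gripper open.
Joint ranges: [-2.99, 2.99], [-0.89, 2.07], [0.3, 2.58], [-1.14, 4.28], [0, 2.63], [-3.12, 3.12]. Speed limits (rad/s): [2.57, 2.57, 3.01, 3.14, 3.14, 3.14].

## Interface

Orientations are given as [roll, pitch, yaw] about the fixed x, y, z axes, in that order (R = Rz(yaw) Ry(pitch) Rx(roll)).
In Python, from rig import env gives the robot as it stands.
- The arm moves only by the shell command python3 -m jog 'ROWS' [FORCE]. ROWS is JSON, a list of rows, each an object with "delta_pos": the shift along the tool's x, y, z in mm, a list of three; "angular": the turn, a rotation vector about the tool's x, y, z in rad, a list of three; "gripper": the finger opening in mm, from 0 to 85.4. A call has 1 to 12 rows; each row shifts and turns the commanded pose from where the row before left it, along the tool's axes as they then stand; what a row does not reach is not made up. A row lasts 1/8 s, in which the tool goes at most 62.5 mm and 10.7 degrees, less where a joint would pass 70% of its speed; a pose out of reach is approached as far as the arm can. A call with a gripper value outside its range is refused whole. The fingers move at their own pace and stop on an object; FORCE is the grip in N (left out, the last holds). Time passes only in rows, so rows that do not move let the fingers close. It gives the time, the measured TCP pose, the force, the opening and the grip force at its end, in the units of the state.
- env.get_obs(): the state, without advancing time (a new reading comes with each control period).
- env.snapshot(name): name is "scene" or "side" or "wrist"; returns (picture, depth): 420x560x3 uint8, red, green, blue; 420x560 float32, mm along the optical axis (not along the pixel's ray), 0 where there is no reading.
- env.camera_info(name): a dict with "K" (3x3 intrinsics, pixels), "xyz" and "attitude" of the camera in the world. Camera axes: x right, y down, z forward; pixel columns grow to the right and rows downward; lengths in mm; the calibration is good to about 2 mm. A picture is of the moment at which its call begins: read the wrist's pose just before it. camera_info takes no time and is no camera call; for the wrist camera it gives the pose at the moment of the call.
- env.hand_in(): hands the job in; it is judged then, once.
The state is a dict: "t": time; "joints": joint angles; "dq": joint speeds; "joint_efforts": joint torques, N m; "tcp_pos": TCP position; "eef_rot": TCP orientation; "wrist_force": force on the tool from outside, world axes, zero at the start; "moment": the same for the moment, N m; "finger_gap": opening from 0.0 (shut) to 1.0 (fully open); "finger_force": force on a finger pad.
Only numpy, scipy, OpenCV 4.12 (cv2) and the standard library are available. Lean on these libraries where they do the work, as an engineer would, in place of code of your own. Each camera call takes 0.05 s, during which the arm holds its last target. There are 200 camera calls.

## Working session

There is one attempt and no reset: what is moved stays moved. The work goes in short steps, Python scripts to look and compute and a shell command to move; the robot and the scene stay as the last step left them, time stands still between calls to the robot, and variables do not carry over. Pictures are saved under pics/ and viewed, at most 10 in all, crops included, and the job is handed in when it is done.

```bash
mkdir -p pics
cat > h.py <<'E'
import numpy as np,cv2
from scipy.spatial.transform import Rotation as R
from rig import env
def snap(n,f):
    ci=env.camera_info(n); p,d=env.snapshot(n)
    cv2.imwrite(f'pics/{f}.png',p[:,:,::-1]); np.savez(f'pics/{f}.npz',d=d,p=p,K=ci['K'],x=ci['xyz'],a=np.array(ci['attitude']))
    return p,d,ci
def cloud(f):
    z=np.load(f'pics/{f}.npz');d=z['d'];K=z['K'];a=z['a']
    M=R.from_euler('xyz',a).as_matrix() if a.shape==(3,) else a
    v,u=np.mgrid[:d.shape[0],:d.shape[1]]
    c=np.stack([(u-K[0,2])/K[0,0]*d,(v-K[1,2])/K[1,1]*d,d],-1)
    w=c@M.T+z['x']; w[d==0]=np.nan
    return w
E
python3 - <<'E'
from h import *
for n in('scene','side'):
    p,d,ci=snap(n,n+'0'); print(ci)
print(env.get_obs())
w=cloud('scene0'); print(w[::60,::80].round().tolist())
a=cv2.imread('pics/scene0.png')
E
```

```text
{'K': array([[415.49238868,   0.        , 274.85026675],
       [  0.        , 415.49238868, 207.61177115],
       [  0.        ,   0.        ,   1.        ]]), 'xyz': array([1211.44784823,   76.84097422,  948.59204979]), 'attitude': array([-2.51282584, -0.00953349,  1.6050132 ])}
{'K': array([[403.38924665,   0.        , 277.54542588],
       [  0.        , 403.38924665, 204.74988125],
       [  0.        ,   0.        ,   1.        ]]), 'xyz': array([ 259.50303122, -434.5358821 ,  591.28898516]), 'attitude': array([-2.1738536 ,  0.01588474, -0.63926226])}
{'t': 0.1, 'joints': array([ 1.07767093e+00,  1.81466494e-01,  1.60791054e+00,  1.44470810e-05,
        1.35382452e+00, -2.06300408e-01]), 'dq': array([ 4.99481087e-04, -7.86218180e-04, -2.23214464e-03, -1.22224072e-03,
        1.02264840e-05, -1.25499248e-03]), 'joint_efforts': array([ 1.18243333e-04, -4.45873904e+01, -3.52239668e+01, -3.42954709e-04,
        4.00878271e-03, -2.41659620e-05]), 'tcp_pos': array([162.40746037, 551.06188957, 230.47317391]), 'eef_rot': array([-3.14002075e+00, -3.43373069e-04,  2.85476427e+00]), 'wris
[... 593 characters left out ...]
, -66.0, -2.0], [153.0, 201.0, -1.0], [141.0, 469.0, -1.0], [227.0, 679.0, 85.0]], [[458.0, -745.0, 5.0], [449.0, -512.0, 5.0], [440.0, -278.0, 6.0], [582.0, -20.0, 189.0], [415.0, 193.0, -0.0], [404.0, 431.0, -0.0], [395.0, 671.0, -0.0]], [[665.0, -652.0, 13.0], [651.0, -450.0, 3.0], [677.0, -220.0, 60.0], [662.0, -22.0, 49.0], [624.0, 187.0, 0.0], [616.0, 401.0, 1.0], [609.0, 615.0, 3.0]], [[825.0, -591.0, 0.0], [818.0, -398.0, 2.0], [810.0, -206.0, 1.0], [804.0, -13.0, 3.0], [794.0, 182.0, -1.0], [787.0, 377.0, -1.0], [780.0, 573.0, -1.0]], [[964.0, -532.0, 0.0], [957.0, -355.0, 1.0], [951.0, -178.0, 1.0], [945.0, -1.0, 1.0], [938.0, 177.0, 2.0], [932.0, 356.0, 2.0], [925.0, 535.0, 2.0]]]
```

View pics/scene0.png

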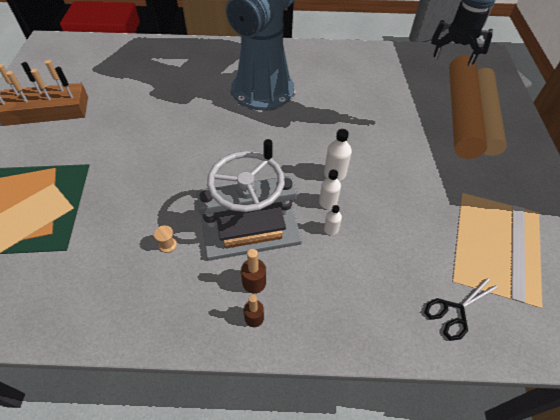

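View pics/side0.png

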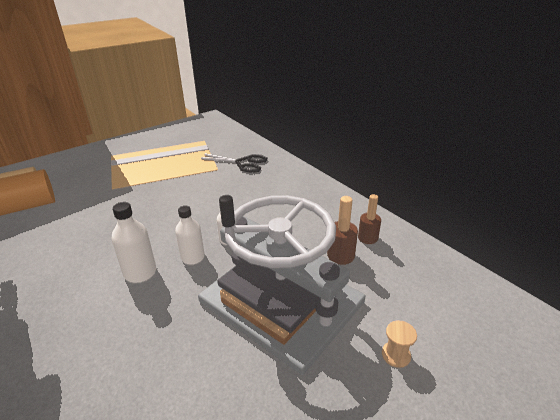

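Scene picture: the wheel's hub is at about (246,180) and the black upright handle on the rim at (268,150). Possible mix-ups for the handle are the bottle caps at (342,135), (333,175) and (336,209) and the dark column nuts at (287,183), (207,197) and (288,197). Of the three bottles, the middle one is at (330,190). The two mauls are at (253,272) (larger) and (254,312), and the spool is at (165,238). Now I'll measure.

Run:
```python
from h import *
from scipy.optimize import least_squares
for f,roi in(('scene0',(195,295,135,220)),('side0',(210,345,185,275))):
    w=cloud(f);p=np.load(f'pics/{f}.npz')['p'].astype(int)
    u0,u1,v0,v1=roi; W=w[v0:v1,u0:u1].reshape(-1,3);P=p[v0:v1,u0:u1].reshape(-1,3)
    br=P.max(1)>110
    m=(W[:,2]>172)&(W[:,2]<196)&br
    q=W[m]
    r=least_squares(lambda c:np.hypot(q[:,0]-c[0],q[:,1]-c[1])-85,q[:,:2].mean(0),loss='soft_l1',f_scale=3)
    rr=np.hypot(*(q[:,:2]-r.x).T); print(f,'centre',r.x,m.sum(),np.percentile(rr,[50,90,98]))
    h=(W[:,2]>200)&(W[:,2]<250)&(P.max(1)<90)&(np.hypot(*(W[:,:2]-r.x).T)<115)
    print('handle',h.sum(),W[h].mean(0),W[h].min(0),W[h].max(0))
    c=least_squares(lambda c:np.hypot(W[h][:,0]-c[0],W[h][:,1]-c[1])-11,W[h][:,:2].mean(0)+(W[h][:,:2].mean(0)-np.load(f'pics/{f}.npz')['x'][:2])/1e2,loss='soft_l1',f_scale=2).x
    print('handle axis',c,np.hypot(*(c-r.x)),np.degrees(np.arctan2(*(c-r.x)[::-1])))
w=cloud('scene0')
for n,(u,v) in dict(bigB=(338,160),midB=(330,195),smB=(333,227),capM=(333,176),capB=(342,135),maul=(254,262),spool=(165,232),maulsm=(253,300)).items(): print(n,w[v,u].round())
img=cv2.imread('pics/scene0.png')[110:290,180:380]; cv2.imwrite('pics/c.png',cv2.resize(img,None,fx=3.3,fy=3.3,interpolation=cv2.INTER_CUBIC))
```

```text
scene0 centre [576.46647179  -6.97951844] 1502 [81.51669807 88.62753138 91.63045682]
handle 138 [510.99318613  42.03598211 227.47895396] [496.41640107  30.69532061 200.33661649] [517.90052299  50.52169893 244.9076995 ]
handle axis [503.91530698  40.72273274] 86.82843015946239 146.6751572582868
side0 centre [571.28373926 -11.643029  ] 3442 [81.56996445 87.90760814 90.37976715]
handle 343 [501.70618641  36.60036882 224.61771831] [493.64319725  30.61926495 200.19692666] [514.32925778  49.96617541 244.05987978]
handle axis [505.28935752  43.77237992] 86.17497297369715 139.9798574266273
bigB [421. 233.  96.]
midB [522. 210.  67.]
smB [609. 217.  42.]
capM [509. 211. 130.]
capB [398. 235. 169.]
maul [765.  23. 126.]
spool [ 655. -211.   63.]
maulsm [853.  26. 119.]
```

View pics/c.png

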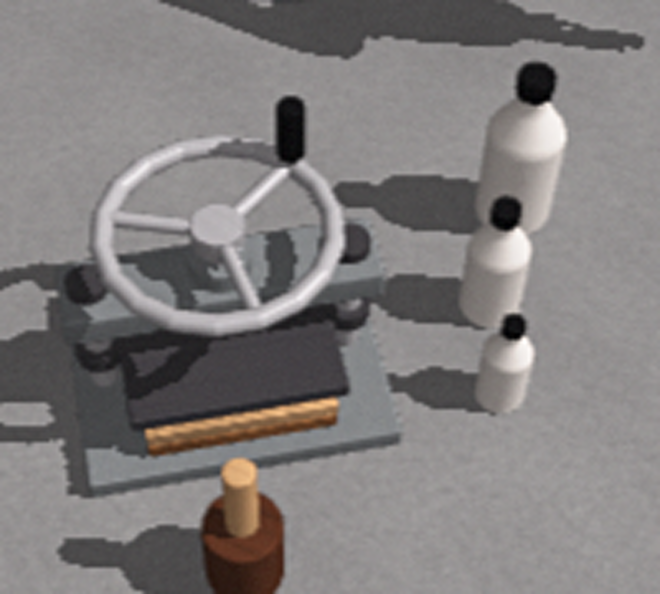

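The crop confirms the handle: it is the black grip standing on the rim at the end of one spoke, at crop (290,130), with its top at z≈244 and 86 mm from the axis. The wheel's axis is at about (573.5,-9) and the handle at about (505,42).

Plan: push with the shut fingertips, tool -x face leading, turning the tool along with the wheel. I'll do it in two half turns, with a reset of joint 6 in between.

```bash
R='x'; python3 -m jog '[{"delta_pos":[-40,-29,-1],"angular":[0,0,0],"gripper":0},{"delta_pos":[-41,-29,0],"angular":[0,0,0],"gripper":0},{"delta_pos":[-41,-29,0],"angular":[0,0,0],"gripper":0},{"delta_pos":[-41,-29,0],"angular":[0,0,0],"gripper":0},{"delta_pos":[-41,-29,0],"angular":[0,0,0],"gripper":0},{"delta_pos":[-41,-29,0],"angular":[0,0,0],"gripper":0},{"delta_pos":[-41,-29,0],"angular":[0,0,0],"gripper":0},{"delta_pos":[-41,-29,0],"angular":[0,0,0],"gripper":0},{"delta_pos":[-41,-29,0],"angular":[0,0,0],"gripper":0},{"delta_pos":[-41,-29,0],"angular":[0,0,0],"gripper":0},{"delta_pos":[-40,-28,0],"angular":[0,0,0],"gripper":0},{"delta_pos":[-40,-28,0],"angular":[0,0,0],"gripper":0}]' 20
python3 -m jog '[{"delta_pos":[0,0,0],"angular":[0,0,0.175],"gripper":0},{"delta_pos":[0,0,0],"angular":[0,0,0.175],"gripper":0},{"delta_pos":[0,0,0],"angular":[0,0,0.175],"gripper":0},{"delta_pos":[0,0,0],"angular":[0,0,0.175],"gripper":0},{"delta_pos":[0,0,0],"angular":[0,0,0.175],"gripper":0},{"delta_pos":[0,0,0],"angular":[0,0,0.175],"gripper":0},{"delta_pos":[0,0,0],"angular":[0,0,0.175],"gripper":0},{"delta_pos":[0,0,0],"angular":[0,0,0.175],"gripper":0},{"delta_pos":[0,0,0],"angular":[0,0,0.175],"gripper":0},{"delta_pos":[0,0,0],"angular":[0,0,0.175],"gripper":0},{"delta_pos":[0,0,0],"angular":[0,0,0.175],"gripper":0},{"delta_pos":[0,0,0],"angular":[0,0,0],"gripper":0}]' 20
python3 - <<'E'
from h import *
snap('wrist','w0'); snap('side','s1')
o=env.get_obs(); print(o['tcp_pos'],o['eef_rot'],o['joints'][5])
a=cv2.imread('pics/w0.png');b=cv2.imread('pics/s1.png')[140:350,150:430]
cv2.imwrite('pics/m1.png',np.hstack([cv2.resize(a,(400,300)),cv2.resize(b,(400,300))]))
w=cloud('w0');q=w[(w[...,2]>195)&(w[...,2]<250)];print(len(q))
E
```

```text
t: 1.6
tcp_pos: [534.4, 79.9, 231.9]
eef_rot: [3.142, -0.001, 2.855]
wrist_force: [0.3, 1.0, -0.3]
finger_gap: 0.001
finger_force: 0.0
t: 3.1
tcp_pos: [533.5, 81.3, 231.9]
eef_rot: [-3.141, 0.0, 0.931]
wrist_force: [0.5, 0.5, -0.1]
finger_gap: 0.001
finger_force: 0.0
[533.61883442  81.35640391 232.01564988] [-3.14114326e+00  2.69579361e-04  9.33407425e-01] 0.5686675983863596
1067
```

View pics/m1.png

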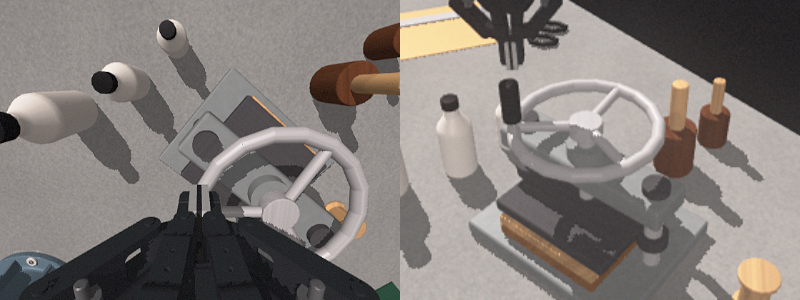

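Left (wrist view): the wheel's hub is at (280,213), with the shut fingertips just beside the rim near the handle's place. Right (side crop): the shut fingertips stand at (513,60), above and behind the handle at (510,100). Next I refine the axis from the wrist depth, then lower and make contact.

```bash
python3 - <<'E'
from h import *
from scipy.optimize import least_squares
w=cloud('w0').reshape(-1,3);P=np.load('pics/w0.npz')['p'].reshape(-1,3)
d=np.hypot(w[:,0]-573.5,w[:,1]+9)
m=(w[:,2]>170)&(w[:,2]<195)&(d>65)&(d<105)&(P.max(1)>110); q=w[m]
r=least_squares(lambda c:np.hypot(q[:,0]-c[0],q[:,1]-c[1])-85,[573,-9],loss='soft_l1',f_scale=3)
print(r.x,m.sum(),np.percentile(q[:,2],[5,95]))
m=(w[:,2]>183)&(w[:,2]<195)&(d<25); print('hub',m.sum(),w[m].mean(0),np.ptp(w[m],0))
print(env.get_obs()['joints'])
E
python3 -m jog '[{"delta_pos":[0,0,10],"angular":[0,0,0],"gripper":0},{"delta_pos":[0,0,10],"angular":[0,0,0],"gripper":0},{"delta_pos":[-5,0,0],"angular":[0,0,0],"gripper":0},{"delta_pos":[-5,0,0],"angular":[0,0,0],"gripper":0},{"delta_pos":[-5,0,0],"angular":[0,0,0],"gripper":0},{"delta_pos":[0,0,0],"angular":[0,0,0],"gripper":0}]' 20
```

```text
[569.87171713  -4.82399083] 9337 [179.1601676 186.6801913]
hub 2082 [573.59953119  -6.12409371 185.9050353 ] [44.21041183 46.37685948  5.26216437]
[-6.87179608e-02  1.01951162e-01  1.69441712e+00  1.52350494e-05
  1.34574821e+00  5.68667598e-01]
t: 3.95
tcp_pos: [524.8, 68.9, 212.7]
eef_rot: [3.141, -0.0, 0.929]
wrist_force: [0.4, -0.0, 0.5]
finger_gap: -0.001
finger_force: 0.0
```

```bash
python3 -m jog '[{"delta_pos":[-4,0,0],"angular":[0,0,0],"gripper":0},{"delta_pos":[-2,0,0],"angular":[0,0,0],"gripper":0},{"delta_pos":[0,0,0],"angular":[0,0,0],"gripper":0}]' 20
for i in 1 ; do python3 -m jog '[{"delta_pos":[-2,0,0],"angular":[0,0,0],"gripper":0},{"delta_pos":[0,0,0],"angular":[0,0,0],"gripper":0}]' 20; done
python3 -m jog '[{"delta_pos":[-1,0,0],"angular":[0,0,0],"gripper":0},{"delta_pos":[0,0,0],"angular":[0,0,0],"gripper":0}]' 20
python3 -m jog '[{"delta_pos":[-1,0,0],"angular":[0,0,0],"gripper":0},{"delta_pos":[0,0,0],"angular":[0,0,0],"gripper":0}]' 20
```

```text
t: 4.32
tcp_pos: [521.2, 64.4, 212.3]
eef_rot: [3.142, -0.0, 0.93]
wrist_force: [0.2, 0.2, -1.1]
finger_gap: -0.001
finger_force: 0.0
t: 4.58
tcp_pos: [520.0, 62.9, 212.3]
eef_rot: [-3.142, 0.0, 0.93]
wrist_force: [0.4, 0.6, -0.2]
finger_gap: -0.002
finger_force: 0.0
t: 4.82
tcp_pos: [519.4, 62.1, 212.3]
eef_rot: [-3.142, 0.0, 0.93]
wrist_force: [-0.1, 0.7, 0.9]
finger_gap: -0.003
finger_force: 0.0
t: 5.08
tcp_pos: [518.8, 61.3, 212.3]
eef_rot: [3.142, 0.0, 0.93]
wrist_force: [-0.8, 0.7, 0.4]
finger_gap: -0.001
finger_force: 0.0
```

```bash
python3 -m jog '[{"delta_pos":[-1,0,0],"angular":[0,0,0],"gripper":0},{"delta_pos":[0,0,0],"angular":[0,0,0],"gripper":0}]' 20
python3 -m jog '[{"delta_pos":[-1,0,0],"angular":[0,0,0],"gripper":0},{"delta_pos":[0,0,0],"angular":[0,0,0],"gripper":0}]' 20
python3 -m jog '[{"delta_pos":[-1,0,0],"angular":[0,0,0],"gripper":0},{"delta_pos":[0,0,0],"angular":[0,0,0],"gripper":0}]' 20
python3 -m jog '[{"delta_pos":[-1,0,0],"angular":[0,0,0],"gripper":0},{"delta_pos":[0,0,0],"angular":[0,0,0],"gripper":0}]' 20
```

```text
t: 5.32
tcp_pos: [518.2, 60.4, 212.3]
eef_rot: [3.142, 0.0, 0.93]
wrist_force: [0.3, 0.1, -0.0]
finger_gap: -0.0
finger_force: 0.0
t: 5.58
tcp_pos: [517.6, 59.6, 212.3]
eef_rot: [-3.142, 0.0, 0.93]
wrist_force: [-0.1, 1.1, 1.0]
finger_gap: 0.0
finger_force: 0.0
t: 5.82
tcp_pos: [517.3, 59.2, 212.4]
eef_rot: [3.141, -0.001, 0.93]
wrist_force: [1.1, 2.2, -1.3]
finger_gap: -0.001
finger_force: 1.4
t: 6.08
tcp_pos: [516.5, 58.3, 212.3]
eef_rot: [-3.142, -0.001, 0.93]
wrist_force: [1.3, 4.1, -0.4]
finger_gap: 0.0
finger_force: 1.9
```

Contact comes at about TCP (517.4, 59.3), yaw 0.930; that is my reference for closing the turn. Now I push round in equal 5° rows.

```bash
python3 -m jog '[{"delta_pos":[-7.45,-1.35,0],"angular":[0,0,-0.0873],"gripper":0},{"delta_pos":[-7.45,-1.35,0],"angular":[0,0,-0.0873],"gripper":0},{"delta_pos":[-7.45,-1.35,0],"angular":[0,0,-0.0873],"gripper":0},{"delta_pos":[-7.45,-1.35,0],"angular":[0,0,-0.0873],"gripper":0},{"delta_pos":[-7.45,-1.35,0],"angular":[0,0,-0.0873],"gripper":0},{"delta_pos":[-7.45,-1.35,0],"angular":[0,0,-0.0873],"gripper":0}]' 20
cat >> h.py <<'E'
def chk(C=(573,-7.5)):
    o=env.get_obs();y=o['eef_rot'][2];v=np.array(C)-o['tcp_pos'][:2]
    print('x %.1f y %.1f'%(v@[np.cos(y),np.sin(y)],v@[np.sin(y),-np.cos(y)]),'yaw',y,'turned deg',np.degrees(.930-y)*-1%360,'q6',o['joints'][5],'bearing',np.degrees(np.arctan2(-v[1],-v[0])))
E
python3 - <<'E'
from h import *
chk()
snap('side','s2');cv2.imwrite('pics/s2c.png',cv2.imread('pics/s2.png')[100:350,150:450])
E
```

```text
t: 6.82
tcp_pos: [490.5, 21.4, 212.3]
eef_rot: [-3.141, -0.001, 1.457]
wrist_force: [0.6, 4.0, -0.1]
finger_gap: 0.002
finger_force: 2.1
x -19.3 y 85.3 yaw 1.456699279184923 turned deg 30.17764576987873 q6 -0.08531094109624189 bearing 160.70795926824536
```

View pics/s2c.png

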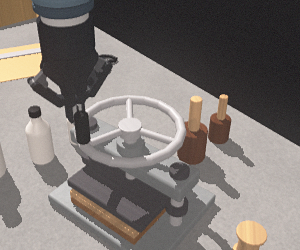

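The fingertips push squarely on the handle at crop (82,125), and the wheel has turned about 30°. I'll continue.

```bash
python3 -m jog '[{"delta_pos":[-7.45,-1.35,0],"angular":[0,0,-0.0873],"gripper":0},{"delta_pos":[-7.45,-1.35,0],"angular":[0,0,-0.0873],"gripper":0},{"delta_pos":[-7.45,-1.35,0],"angular":[0,0,-0.0873],"gripper":0},{"delta_pos":[-7.45,-1.35,0],"angular":[0,0,-0.0873],"gripper":0},{"delta_pos":[-7.45,-1.35,0],"angular":[0,0,-0.0873],"gripper":0},{"delta_pos":[-7.45,-1.35,0],"angular":[0,0,-0.0873],"gripper":0},{"delta_pos":[-7.45,-1.35,0],"angular":[0,0,-0.0873],"gripper":0},{"delta_pos":[-7.45,-1.35,0],"angular":[0,0,-0.0873],"gripper":0},{"delta_pos":[-7.45,-1.35,0],"angular":[0,0,-0.0873],"gripper":0},{"delta_pos":[-7.45,-1.35,0],"angular":[0,0,-0.0873],"gripper":0},{"delta_pos":[-7.45,-1.35,0],"angular":[0,0,-0.0873],"gripper":0},{"delta_pos":[-7.45,-1.35,0],"angular":[0,0,-0.0873],"gripper":0}]' 20
python3 -c 'from h import *;chk()'
```

```text
t: 8.38
tcp_pos: [505.6, -64.5, 212.1]
eef_rot: [-3.139, -0.003, 2.503]
wrist_force: [-3.2, 2.0, 2.7]
finger_gap: -0.001
finger_force: 2.2
x -20.1 y 85.9 yaw 2.502638764385078 turned deg 90.10556389793365 q6 -1.290570751124727 bearing -139.77074908952733
```

```bash
python3 -m jog '[{"delta_pos":[-7.45,-1.25,0],"angular":[0,0,-0.0873],"gripper":0},{"delta_pos":[-7.45,-1.25,0],"angular":[0,0,-0.0873],"gripper":0},{"delta_pos":[-7.45,-1.25,0],"angular":[0,0,-0.0873],"gripper":0},{"delta_pos":[-7.45,-1.35,0],"angular":[0,0,-0.0873],"gripper":0},{"delta_pos":[-7.45,-1.35,0],"angular":[0,0,-0.0873],"gripper":0},{"delta_pos":[-7.45,-1.35,0],"angular":[0,0,-0.0873],"gripper":0},{"delta_pos":[-7.45,-1.35,0],"angular":[0,0,-0.0873],"gripper":0},{"delta_pos":[-7.45,-1.35,0],"angular":[0,0,-0.0873],"gripper":0},{"delta_pos":[-7.45,-1.35,0],"angular":[0,0,-0.0873],"gripper":0},{"delta_pos":[-7.45,-1.35,0],"angular":[0,0,-0.0873],"gripper":0},{"delta_pos":[-7.45,-1.35,0],"angular":[0,0,-0.0873],"gripper":0},{"delta_pos":[-7.45,-1.35,0],"angular":[0,0,-0.0873],"gripper":0}]' 20
python3 -c 'from h import *;chk()'
```

```text
t: 9.88
tcp_pos: [588.0, -94.3, 212.1]
eef_rot: [-3.141, -0.004, -2.734]
wrist_force: [-2.7, -3.3, 2.7]
finger_gap: 0.006
finger_force: 2.2
x -20.7 y 85.6 yaw -2.7336490406777463 turned deg 150.08837235201227 q6 -2.33435446505146 bearing -80.21994615802859
```

```bash
python3 -m jog '[{"delta_pos":[-7.45,-1.35,0],"angular":[0,0,-0.0873],"gripper":0},{"delta_pos":[-7.45,-1.35,0],"angular":[0,0,-0.0873],"gripper":0},{"delta_pos":[-7.45,-1.35,0],"angular":[0,0,-0.0873],"gripper":0},{"delta_pos":[-7.45,-1.35,0],"angular":[0,0,-0.0873],"gripper":0},{"delta_pos":[-7.45,-1.35,0],"angular":[0,0,-0.0873],"gripper":0},{"delta_pos":[-7.45,-1.35,0],"angular":[0,0,-0.0873],"gripper":0},{"delta_pos":[0,0,0],"angular":[0,0,0],"gripper":0}]' 20
python3 -c 'from h import *;chk()'
python3 -m jog '[{"delta_pos":[10,0,0],"angular":[0,0,0],"gripper":0},{"delta_pos":[15,0,0],"angular":[0,0,0],"gripper":0},{"delta_pos":[0,0,0],"angular":[0,0,0.1745],"gripper":0},{"delta_pos":[0,0,0],"angular":[0,0,0.1745],"gripper":0},{"delta_pos":[0,0,0],"angular":[0,0,0.1745],"gripper":0},{"delta_pos":[0,0,0],"angular":[0,0,0.1745],"gripper":0},{"delta_pos":[0,0,0],"angular":[0,0,0.1745],"gripper":0},{"delta_pos":[0,0,0],"angular":[0,0,0.1745],"gripper":0},{"delta_pos":[0,0,0],"angular":[0,0,0.1745],"gripper":0},{"delta_pos":[0,0,0],"angular":[0,0,0.1745],"gripper":0},{"delta_pos":[0,0,0],"angular":[0,0,0.1745],"gripper":0}]' 20
python3 -m jog '[{"delta_pos":[0,0,0],"angular":[0,0,0.1745],"gripper":0},{"delta_pos":[0,0,0],"angular":[0,0,0.1745],"gripper":0},{"delta_pos":[0,0,0],"angular":[0,0,0.1745],"gripper":0},{"delta_pos":[0,0,0],"angular":[0,0,0.1745],"gripper":0},{"delta_pos":[0,0,0],"angular":[0,0,0.1745],"gripper":0},{"delta_pos":[0,0,0],"angular":[0,0,0.1745],"gripper":0},{"delta_pos":[0,0,0],"angular":[0,0,0.1745],"gripper":0},{"delta_pos":[0,0,0],"angular":[0,0,0.1745],"gripper":0},{"delta_pos":[0,0,0],"angular":[0,0,0.1745],"gripper":0},{"delta_pos":[0,0,0],"angular":[0,0,0],"gripper":0}]' 20
python3 -c 'from h import *;chk()'
```

```text
t: 10.75
tcp_pos: [629.3, -74.2, 212.1]
eef_rot: [-3.141, -0.002, -2.213]
wrist_force: [-0.4, -2.2, 0.6]
finger_gap: 0.002
finger_force: 0.9
x -19.8 y 85.1 yaw -2.2125174639640606 turned deg 179.94701226870455 q6 -2.803132454003969 bearing -49.84582080180906
t: 12.12
tcp_pos: [613.7, -94.5, 212.4]
eef_rot: [-3.141, -0.0, 2.495]
wrist_force: [-0.5, 0.1, 0.3]
finger_gap: -0.0
finger_force: 0.0
t: 13.38
tcp_pos: [613.9, -94.3, 212.4]
eef_rot: [-3.142, 0.0, 0.932]
wrist_force: [-0.3, -0.4, 0.4]
finger_gap: 0.0
finger_force: 0.0
x 45.3 y -84.6 yaw 0.9318455759759057 turned deg 0.10574371419013026 q6 0.2957619049345072 bearing -64.79549707277734
```

```bash
python3 -m jog '[{"delta_pos":[15,0,0],"angular":[0,0,0],"gripper":0},{"delta_pos":[6,0,0],"angular":[0,0,0],"gripper":0},{"delta_pos":[4,0,0],"angular":[0,0,0],"gripper":0},{"delta_pos":[0,0,0],"angular":[0,0,0],"gripper":0}]' 20
python3 -c 'from h import *;chk()'
python3 -m jog '[{"delta_pos":[7.45,1.35,0],"angular":[0,0,-0.0873],"gripper":0},{"delta_pos":[7.45,1.35,0],"angular":[0,0,-0.0873],"gripper":0},{"delta_pos":[7.45,1.35,0],"angular":[0,0,-0.0873],"gripper":0},{"delta_pos":[7.45,1.35,0],"angular":[0,0,-0.0873],"gripper":0},{"delta_pos":[7.45,1.35,0],"angular":[0,0,-0.0873],"gripper":0},{"delta_pos":[7.45,1.35,0],"angular":[0,0,-0.0873],"gripper":0},{"delta_pos":[7.45,1.35,0],"angular":[0,0,-0.0873],"gripper":0},{"delta_pos":[7.45,1.35,0],"angular":[0,0,-0.0873],"gripper":0},{"delta_pos":[7.45,1.35,0],"angular":[0,0,-0.0873],"gripper":0},{"delta_pos":[7.45,1.35,0],"angular":[0,0,-0.0873],"gripper":0},{"delta_pos":[7.45,1.35,0],"angular":[0,0,-0.0873],"gripper":0},{"delta_pos":[7.45,1.35,0],"angular":[0,0,-0.0873],"gripper":0}]' 20
python3 -c 'from h import *;chk()'
```

```text
t: 13.88
tcp_pos: [629.5, -73.1, 212.2]
eef_rot: [-3.141, -0.0, 0.933]
wrist_force: [-0.2, -0.1, -0.0]
finger_gap: 0.0
finger_force: 0.0
x 19.0 y -84.5 yaw 0.9326110430637022 turned deg 0.14960174767704362 q6 0.3355264878943542 bearing -49.26153012443942
t: 15.38
tcp_pos: [657.8, 7.2, 212.0]
eef_rot: [-3.14, 0.001, 1.982]
wrist_force: [-0.6, -4.0, 0.2]
finger_gap: -0.002
finger_force: 2.0
x 20.4 y -83.6 yaw 1.981688304683353 turned deg 60.25730122162474 q6 -0.5786058329266671 bearing 9.801275666306696
```

```bash
python3 -m jog '[{"delta_pos":[7.4,1.4,0],"angular":[0,0,-0.0873],"gripper":0},{"delta_pos":[7.4,1.4,0],"angular":[0,0,-0.0873],"gripper":0},{"delta_pos":[7.4,1.4,0],"angular":[0,0,-0.0873],"gripper":0},{"delta_pos":[7.4,1.4,0],"angular":[0,0,-0.0873],"gripper":0},{"delta_pos":[7.4,1.4,0],"angular":[0,0,-0.0873],"gripper":0},{"delta_pos":[7.4,1.4,0],"angular":[0,0,-0.0873],"gripper":0},{"delta_pos":[7.4,1.4,0],"angular":[0,0,-0.0873],"gripper":0},{"delta_pos":[7.4,1.4,0],"angular":[0,0,-0.0873],"gripper":0},{"delta_pos":[7.4,1.4,0],"angular":[0,0,-0.0873],"gripper":0},{"delta_pos":[7.4,1.4,0],"angular":[0,0,-0.0873],"gripper":0},{"delta_pos":[7.4,1.4,0],"angular":[0,0,-0.0873],"gripper":0},{"delta_pos":[7.4,1.4,0],"angular":[0,0,-0.0873],"gripper":0}]' 20
python3 -c 'from h import *;chk()'
```

```text
t: 16.88
tcp_pos: [603.1, 73.5, 212.2]
eef_rot: [-3.141, 0.002, 3.029]
wrist_force: [3.6, -3.8, -1.1]
finger_gap: 0.002
finger_force: 1.9
x 20.8 y -83.9 yaw 3.0294878632425113 turned deg 120.29179370273525 q6 -1.5317896369677444 bearing 69.62392404075989
```

```bash
python3 -m jog '[{"delta_pos":[7.4,1.4,0],"angular":[0,0,-0.0873],"gripper":0},{"delta_pos":[7.4,1.4,0],"angular":[0,0,-0.0873],"gripper":0},{"delta_pos":[7.4,1.4,0],"angular":[0,0,-0.0873],"gripper":0},{"delta_pos":[7.4,1.4,0],"angular":[0,0,-0.0873],"gripper":0},{"delta_pos":[7.4,1.4,0],"angular":[0,0,-0.0873],"gripper":0},{"delta_pos":[7.4,1.4,0],"angular":[0,0,-0.0873],"gripper":0},{"delta_pos":[7.4,1.4,0],"angular":[0,0,-0.0873],"gripper":0},{"delta_pos":[7.4,1.4,0],"angular":[0,0,-0.0873],"gripper":0},{"delta_pos":[4.5,0.8,0],"angular":[0,0,-0.0524],"gripper":0},{"delta_pos":[3,0.5,0],"angular":[0,0,-0.0349],"gripper":0},{"delta_pos":[0,0,0],"angular":[0,0,0],"gripper":0}]' 20
python3 - <<'E'
from h import *
chk()
o=env.get_obs();y=o['eef_rot'][2];d=np.array([517.4,59.3])-o['tcp_pos'][:2]
print('to ref in tool',d@[np.cos(y),np.sin(y)],d@[np.sin(y),-np.cos(y)])
E
```

```text
t: 18.25
tcp_pos: [536.6, 71.3, 212.3]
eef_rot: [3.141, 0.001, -2.471]
wrist_force: [1.0, 3.3, -1.2]
finger_gap: 0.005
finger_force: 1.4
x 20.5 y -84.3 yaw -2.4708196980251778 turned deg 165.1473844182022 q6 -2.3297340410935226 bearing 114.78042493741165
to ref in tool 22.513886076209843 2.5586736593687407
```

```bash
python3 -m jog '[{"delta_pos":[3,0.5,0],"angular":[0,0,-0.0349],"gripper":0},{"delta_pos":[3,0.5,0],"angular":[0,0,-0.0349],"gripper":0},{"delta_pos":[3,0.5,0],"angular":[0,0,-0.0349],"gripper":0},{"delta_pos":[3,0.5,0],"angular":[0,0,-0.0349],"gripper":0},{"delta_pos":[3,0.5,0],"angular":[0,0,-0.0349],"gripper":0},{"delta_pos":[3,0.5,0],"angular":[0,0,-0.0349],"gripper":0},{"delta_pos":[1.5,0.2,0],"angular":[0,0,-0.0174],"gripper":0},{"delta_pos":[1,0.1,0],"angular":[0,0,-0.0174],"gripper":0},{"delta_pos":[0,0,0],"angular":[0,0,0],"gripper":0}]' 20
python3 - <<'E'
from h import *
chk()
o=env.get_obs();y=o['eef_rot'][2];d=np.array([517.4,59.3])-o['tcp_pos'][:2]
print('to ref in tool',d@[np.cos(y),np.sin(y)],d@[np.sin(y),-np.cos(y)])
E
```

```text
t: 19.38
tcp_pos: [519.4, 59.9, 212.3]
eef_rot: [3.14, 0.001, -2.227]
wrist_force: [-0.1, 4.2, 0.7]
finger_gap: -0.001
finger_force: 2.0
x 20.7 y -83.6 yaw -2.2267655567606144 turned deg 179.13065668535125 q6 -2.599577390776963 bearing 128.49573562229284
to ref in tool 1.7074722299665697 1.156329981786851
```

About 1° remains by this measure. I'll back off and compare the handle with the starting pictures.

```bash
python3 -m jog '[{"delta_pos":[-10,0,0],"angular":[0,0,0],"gripper":0},{"delta_pos":[-20,0,0],"angular":[0,0,0],"gripper":0},{"delta_pos":[-25,0,-30],"angular":[0,0,0],"gripper":0},{"delta_pos":[-25,0,-40],"angular":[0,0,0],"gripper":0},{"delta_pos":[0,0,0],"angular":[0,0,0],"gripper":0}]' 20
python3 - <<'E'
from h import *
snap('side','s3');snap('scene','c3')
# shift of handle patch between initial and now, and mm->px tangent scale
C=np.array([573,-7.5])
for a,b,n in(('side0','s3','side'),('scene0','c3','scene')):
    A=cv2.imread(f'pics/{a}.png');B=cv2.imread(f'pics/{b}.png');ci=env.camera_info(n)
    M=R.from_euler('xyz',ci['attitude']).as_matrix()
    def pr(th):
        P=np.array([C[0]+85*np.cos(th),C[1]+85*np.sin(th),216])
        c=M.T@(P-ci['xyz']);q=ci['K']@c;return q[:2]/q[2]
    th=np.radians(143.5);p=pr(th);print(n,'handle px',p.round(1),'px/deg',(pr(th+.01745)-p).round(2))
    u,v=p.round().astype(int)
    T=A[v-16:v+14,u-9:u+10];S=B[v-22:v+20,u-19:u+20]
    m=cv2.matchTemplate(cv2.resize(S,None,fx=8,fy=8,interpolation=2),cv2.resize(T,None,fx=8,fy=8,interpolation=2),cv2.TM_CCOEFF_NORMED)
    _,s,_,l=cv2.minMaxLoc(m);print('shift px',l[0]/8-10,l[1]/8-6,s)
    f=lambda I:cv2.resize(I[v-70:v+80,u-70:u+130],(400,300),interpolation=2)
    cv2.imwrite(f'pics/cmp_{n}.png',np.hstack([f(A),f(B)]))
cv2.imwrite('pics/cmp.png',np.vstack([cv2.imread('pics/cmp_side.png'),cv2.imread('pics/cmp_scene.png')]))
E
```

```text
t: 20.0
tcp_pos: [571.6, 124.3, 286.1]
eef_rot: [-3.136, 0.005, -2.225]
wrist_force: [0.7, 0.1, 0.5]
finger_gap: 0.0
finger_force: 0.0
side handle px [226.5 210.9] px/deg [-0.09  0.53]
shift px 0.125 -0.625 0.9917725324630737
scene handle px [268.  149.4] px/deg [-0.48 -0.28]
shift px 0.625 0.25 0.9942492246627808
```

View pics/cmp.png

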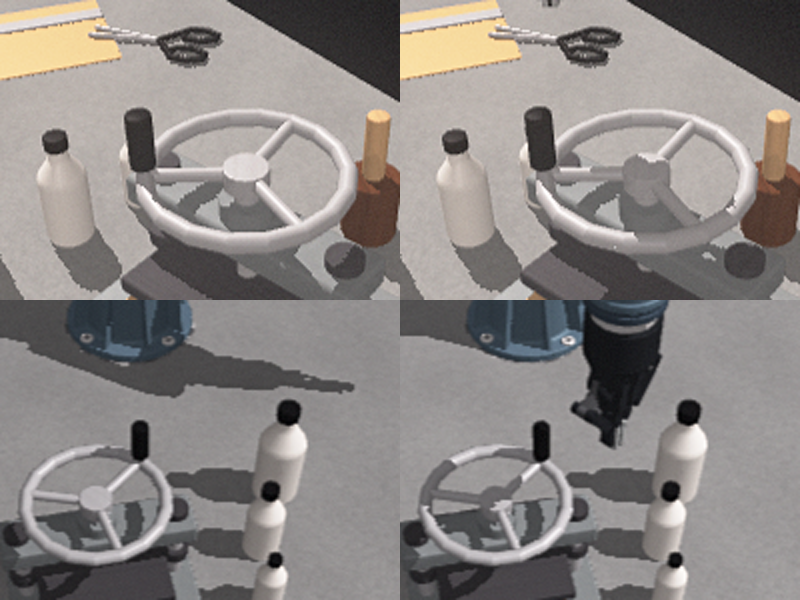

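The pictures agree with that: the handle is at the old bearing less about 1.2° (side shift -0.63 px, scene shift +0.63 px), and the bystanders are unmoved. I'll nudge on the last 1.8 mm.

```bash
python3 -m jog '[{"delta_pos":[25,0,40],"angular":[0,0,0],"gripper":0},{"delta_pos":[25,0,30],"angular":[0,0,0],"gripper":0},{"delta_pos":[20,0,0],"angular":[0,0,0],"gripper":0},{"delta_pos":[8,0,0],"angular":[0,0,0],"gripper":0},{"delta_pos":[1.5,0,0],"angular":[0,0,0],"gripper":0},{"delta_pos":[0,0,0],"angular":[0,0,0],"gripper":0}]' 20
python3 -m jog '[{"delta_pos":[0.7,0,0],"angular":[0,0,0],"gripper":0},{"delta_pos":[0.7,0.2,0],"angular":[0,0,0],"gripper":0},{"delta_pos":[0.7,0,0],"angular":[0,0,0],"gripper":0},{"delta_pos":[0,0,0],"angular":[0,0,0],"gripper":0},{"delta_pos":[0,0,0],"angular":[0,0,0],"gripper":0}]' 20
```

```text
t: 20.85
tcp_pos: [520.8, 59.4, 213.6]
eef_rot: [-3.14, 0.001, -2.226]
wrist_force: [-0.3, -0.2, 0.1]
finger_gap: -0.002
finger_force: 0.0
t: 21.48
tcp_pos: [518.6, 57.9, 212.5]
eef_rot: [-3.141, 0.0, -2.226]
wrist_force: [2.9, 3.1, 2.9]
finger_gap: -0.002
finger_force: 1.9
```

```bash
python3 -m jog '[{"delta_pos":[-10,0,0],"angular":[0,0,0],"gripper":0},{"delta_pos":[-20,0,0],"angular":[0,0,0],"gripper":0},{"delta_pos":[-25,0,-30],"angular":[0,0,0],"gripper":0},{"delta_pos":[-25,0,-40],"angular":[0,0,0],"gripper":0},{"delta_pos":[0,0,0],"angular":[0,0,0],"gripper":0}]' 20
python3 - <<'E'
from h import *
snap('side','s4');snap('scene','c4')
for a,b,(u,v) in(('side0','s4',(226,211)),('scene0','c4',(268,149))):
    A=cv2.imread(f'pics/{a}.png');B=cv2.imread(f'pics/{b}.png')
    T=A[v-16:v+14,u-9:u+10];S=B[v-22:v+20,u-19:u+20]
    m=cv2.matchTemplate(cv2.resize(S,None,fx=8,fy=8,interpolation=2),cv2.resize(T,None,fx=8,fy=8,interpolation=2),cv2.TM_CCOEFF_NORMED)
    _,s,_,l=cv2.minMaxLoc(m);print('shift px',l[0]/8-10,l[1]/8-6,s)
A=cloud('side0');B=cloud('s4')
v,u=275,270;print('platen z change',np.nanmedian((B-A)[v:v+15,u-20:u+20,2]),np.nanmedian(A[v:v+15,u-20:u+20,2]))
cv2.imwrite('pics/f.png',np.vstack([cv2.resize(cv2.imread('pics/s4.png'),(400,300)),cv2.resize(cv2.imread('pics/c4.png'),(400,300))]))
E
```

```text
t: 22.1
tcp_pos: [569.9, 123.3, 285.5]
eef_rot: [-3.137, 0.004, -2.224]
wrist_force: [0.8, -0.1, 0.3]
finger_gap: -0.0
finger_force: 0.0
shift px 0.0 0.125 0.9961081743240356
shift px 0.0 0.0 0.998047411441803
platen z change 7.74385161397862 70.3809660847894
```

View pics/f.png

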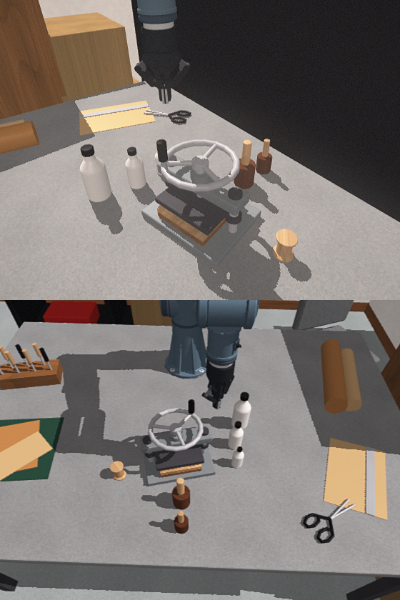

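The handle is back at its starting place (shift 0 px in the scene view, 0.1 px in the side view). The platen is up about 7.7 mm, all the bystanders stand as they were, and the arm is clear, so I'm handing in.

```bash
python3 -c 'from rig import env;print(env.hand_in())'
```

```text
the job is handed in; nothing more can be done
None
```

I pushed the hand wheel one full turn anticlockwise with the shut fingertips: the handle is back where it stood (within about 0.1 pixel), the platen is up about 8 mm, the bystanders look unmoved, and the job is handed in at about 22 s.

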